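# Set the hood sashes for loading a shell

## Robot

A 6-joint arm with a two-finger parallel gripper is mounted at the origin on the work surface. World frame = base frame: x ahead of the robot, y to its left, z up, the work surface at z = 0. Lengths are in m, angles in rad, forces in N, time in s.
With the tool pointing down it reaches from about 0.25 to 0.775 m from the base axis. Payload 4 kg.
Tool frame: the origin (TCP) lies at the very end of the fingers, on their centre line; the grasp point (between the pads) lies 19 mm behind it; y points along the fingers, x is the direction in which the jaws open and shut, and the axes are right-handed (so a half turn about y gives the same grasp; the last joint's range is limited). The gripper opens to 94 mm and grips with 3 to 60 N. Pads are 16 mm wide; open, the fingers measure 119 mm over their backs; the gripper's body (75 mm by 177 mm) begins 78 mm behind the grasp point.
Start: joints at [-1.306, 0.087, 1.371, -0, 1.684, -0.103], TCP at [0.198, -0.513, 0.17] pointing down, gripper open.
Joint ranges: [-3.1, 3.1], [-0.76, 2.03], [0.27, 2.55], [-1.08, 4.22], [0.17, 2.65], [-2.57, 2.57]. Speed limits (rad/s): [2.79, 2.79, 3.14, 3.14, 3.14, 3.14].

## Interface

Orientations are given as [roll, pitch, yaw] about the fixed x, y, z axes, in that order (R = Rz(yaw) Ry(pitch) Rx(roll)).
In Python, from bench import robot gives the robot as it stands.
- The arm moves only by the shell command python3 -m handwheel 'ROWS' [OPENING]. ROWS is JSON, a list of rows, each an object with "delta_pos": the shift along the tool's x, y, z in mm, a list of three; "yaw": the turn about the tool's y in rad. A call has 1 to 12 rows; each row is the pose to reach, as a shift and turn from the pose commanded when the call began, along the tool's axes at that moment; what a row does not reach only later rows make up. A row lasts 1/10 s, in which the tool goes at most 50 mm and 8.59 degrees, less where a joint would pass 70% of its speed; a pose out of reach is approached as far as the arm can. A call with a gripper value outside its range is refused whole. OPENING is the closure in counts, from 0 (fully open) to 255 (shut), set as the call begins (- or left out, the last holds). The fingers move at their own pace and stop on an object; the grip force is fixed at half the most. Time passes only in rows, so rows that repeat a pose let the fingers close. It gives the time, the measured TCP pose, the force and the opening at its end, in the units of the state.
- robot.get_obs(): the state, without advancing time (a new reading comes with each control period).
- robot.snapshot(name): name is "scene" or "top" or "wrist"; returns a dict with "image" (420x560x3 uint8, red, green, blue), "fx", "fy", "cx", "cy" (pixels), "rvec" (rotation vector, rad) and "tvec" (3), from world to camera coordinates, as OpenCV has them. Camera axes: x right, y down, z forward; pixel columns grow to the right and rows downward; lengths in m; the calibration is good to about 2 mm. A picture is of the moment at which its call begins. There is no depth.
- robot.close_job(): hands the job in, once; it reports no verdict.
The state is a dict: "time": time; "joint_positions": joint angles; "qvel": joint speeds; "joint_torque": joint torques, N m; "tool_pos": TCP position; "ee_rot": TCP orientation; "wrist_force": force on the tool from outside, world axes, zero at the start; "wrist_torque": the same for the moment, N m; "width": finger opening in m.
Only numpy, scipy, OpenCV 4.12 (cv2) and the standard library are available. Lean on these libraries where they do the work, as an engineer would, in place of code of your own. Each camera call takes 0.05 s, during which the arm holds its last target.

## Task

Both sashes of the two-bay dust hood were left half-way. Raise the sash of the bay that the tray with the scallop shell lies in front of until it is fully open, so that the shell can go in, and lower the other bay's sash until it is fully shut. Leave the shell tray and the calculator on the bench where they are.

Things in the scene. Friction and masses are not known exactly. Their poses are not given: they have to be found in the camera images.
- left_handle (a point): Centre of the black grip bar (130 long, 16 thick, 18 mm tall) on posts above the left (+y) sash's top edge, 27 mm of space under it. Site x: square to the sash, into the hood; y: along the bar; z up. Fully down (shut) it is 208 mm above the bench, fully up (open) 318 mm, stops at both. Friction holds the sash at any height: about 9 N to raise, 3 N to lower.
- right_handle (a point): The same on the identical right (-y) sash, 278 mm from the left one. Both sashes are clear, metal-framed, and slide in the front of one two-bay hood (560 wide, 200 deep, roof 166 mm high), fixed to the bench and facing the robot. Each starts part-way; the bars are the highest things here and can be straddled from above.
- shell (a point): Centre, 10 mm above the bench, of a loose white open tray (85 x 115 x 16 mm) with a fan-shaped ribbed scallop shell (60 mm, top 25 mm above the bench). It lies on the robot's side of the hood in front of one of the bays: horizontally 90 to 140 mm from that bay's bar centre, over 230 mm from the other's.
- calculator_centre (a point): Centre, 7 mm above the bench, of a loose black pocket calculator (78 x 150 x 14 mm) lying in front of the other bay. A bystander, like the white bottle (130 mm tall) and the wooden slide box (35 mm tall) on the bench past the hood's left and right ends, 150 mm or more from the bars' centres.
There are look-alikes about, which are no part of the job. Leave any purple look-alike of the part that bears shell alone.

How it is judged:
At the end, for the whole second after the job is handed in: The sash behind the shell tray is up within 15 mm of its upper stop (bar centre over 303 mm above the bench), the other down within 12 mm of its lower stop (bar centre under 220 mm); shell tray and calculator lie within 25 mm of where they started (((horizontal distance between shell and left_handle below 0.18 m and height (world z) of left_handle above 0.303 m and height (world z) of right_handle below 0.22 m) or (horizontal distance between shell and right_handle below 0.18 m and height (world z) of right_handle above 0.303 m and height (world z) of left_handle below 0.22 m)) and distance of each of shell, calculator_centre from where it was at the start of the episode below 0.025 m); the robot touches nothing.
It fails at once if the shell tray is pushed away by more than 25 mm (distance of shell from where it was at the start of the episode above 0.025 m).
It fails at once if the calculator is pushed away by more than 25 mm (distance of calculator_centre from where it was at the start of the episode above 0.025 m).
It also fails if it takes over 48 s, if anything falls off the work surface, if the arm or the gripper's body presses on something with over 40 N, if the wrist force passes 120 N, or if a joint passes its speed limit or range.

## Working session

There is one attempt and no reset: what is moved stays moved. The work goes in short steps, Python scripts to look and compute and a shell command to move; the robot and the scene stay as the last step left them, time stands still between calls to the robot, and variables do not carry over. Pictures are saved under pics/ and viewed, and the job is handed in when it is done.

```bash
ls; mkdir -p pics; cat > h.py <<'E'
import numpy as np,cv2
from bench import robot
def snap(n,f):
    s=robot.snapshot(n); im=cv2.cvtColor(np.array(s["image"]),cv2.COLOR_RGB2BGR)
    cv2.imwrite("pics/"+f+".png",im); np.savez("pics/"+f+".npz",im=im,K=np.array([[s["fx"],0,s["cx"]],[0,s["fy"],s["cy"]],[0,0,1]]),r=np.array(s["rvec"]),t=np.array(s["tvec"])); return im
def ray(f,u,v):
    d=np.load("pics/"+f+".npz");R=cv2.Rodrigues(d["r"])[0];C=-R.T@d["t"].ravel()
    return C,R.T@np.linalg.inv(d["K"])@np.array([u,v,1.])
def onz(f,u,v,z):
    C,w=ray(f,u,v);return C+w*(z-C[2])/w[2]
def tri(*obs):
    A=0;b=0
    for f,u,v in obs:
        C,w=ray(f,u,v);w=w/np.linalg.norm(w);P=np.eye(3)-np.outer(w,w);A=A+P;b=b+P@C
    X=np.linalg.solve(A,b);res=[]
    for f,u,v in obs:
        C,w=ray(f,u,v);w=w/np.linalg.norm(w);res.append(np.linalg.norm((np.eye(3)-np.outer(w,w))@(X-C)))
    return X,res
def proj(f,X):
    d=np.load("pics/"+f+".npz");return cv2.projectPoints(np.array([X],float),d["r"],d["t"],d["K"],None)[0].ravel()
E
python3 - <<'E'
from h import *
for n in("scene","top","wrist"): snap(n,n+"0")
o=robot.get_obs();print(o)
E
```

```text
pics
{'time': 0.15, 'joint_positions': array([-1.30610887e+00,  8.78177661e-02,  1.37184891e+00,  1.63772095e-05,
        1.68360244e+00, -1.03084315e-01]), 'qvel': array([-0.00057232, -0.00138253, -0.00334744, -0.00119895, -0.00040314,
        0.00181704]), 'joint_torque': array([ 2.99062731e-04, -3.40642726e+01, -3.02793717e+01,  7.17062945e-02,
        3.05814191e-02, -1.10518054e-04]), 'tool_pos': array([ 0.1976339 , -0.51277127,  0.16868484]), 'ee_rot': array([-1.57060762,  0.0016659 , -1.20302256]), 'wrist_force': array([-0.65764075,  0.47729279, -0.56268819]), 'wrist_torque': array([-0.00046487, -0.02819841,  0.00235099]), 'width': 0.09393483478616092}
```

View pics/scene0.png

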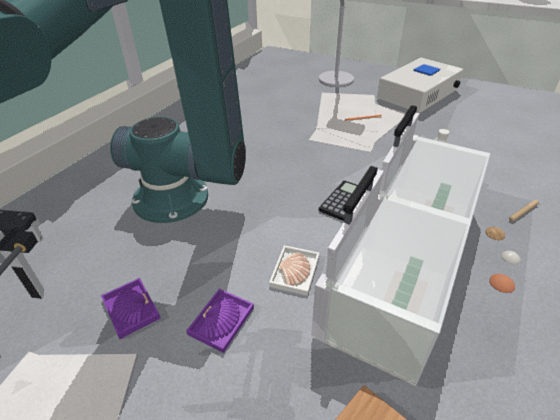

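View pics/top0.png

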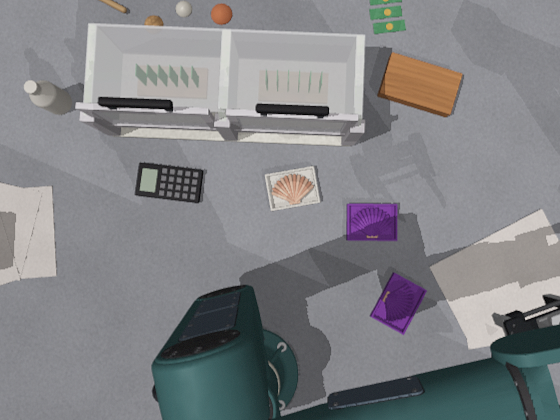

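View pics/wrist0.png

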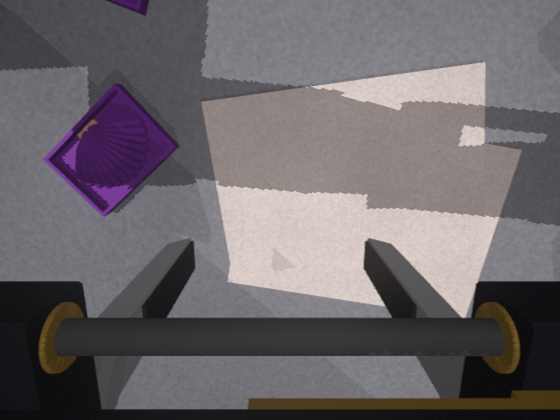

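In `top` the white tray with the shell is at (293,188), in front of the right bay, whose bar is at (292,110). The calculator is at (170,183), in front of the left bay, whose bar is at (136,103). The two purple trays at (372,222) and (399,303) are the look-alikes. In `scene` the white tray is at (296,270), the near (right) bar at (362,188) and the far (left) bar at (406,124). Next I'll measure the bars and confirm the tray in a crop.

```bash
python3 - <<'E'
from h import *
def bars(f,roi):
    im=cv2.imread(f"pics/{f}.png");m=(im.max(2)<50).astype(np.uint8)*255
    x0,y0,x1,y1=roi;k=np.zeros_like(m);k[y0:y1,x0:x1]=m[y0:y1,x0:x1]
    cs=cv2.findContours(k,cv2.RETR_EXTERNAL,cv2.CHAIN_APPROX_NONE)[0]
    for c in cs:
        if cv2.contourArea(c)>80: r=cv2.minAreaRect(c);print(f,np.round(r[0],1),np.round(r[1],1),cv2.boundingRect(c),np.round(cv2.boxPoints(r)).astype(int).tolist())
bars("top0",(80,85,350,125)); bars("scene0",(335,95,425,240))
im=cv2.imread("pics/top0.png")
a=cv2.resize(im[80:260,80:420],None,fx=2.2,fy=2.2,interpolation=2)
cv2.imwrite("pics/c1.png",a)
im=cv2.imread("pics/scene0.png")
cv2.imwrite("pics/c2.png",cv2.resize(im[90:310,250:450],None,fx=2.7,fy=2.7,interpolation=2))
E
```

```text
top0 [292.  110.1] [72.2 11. ] (256, 104, 73, 14) [[256, 114], [256, 103], [328, 106], [328, 117]]
top0 [135.5 103.6] [73.4 10.9] (99, 97, 74, 14) [[99, 108], [99, 97], [172, 100], [172, 111]]
scene0 [360.6 189.9] [10.8 53.5] (343, 167, 34, 48) [[341, 209], [371, 165], [380, 171], [350, 215]]
scene0 [405.4 121.1] [ 7.5 35.2] (395, 106, 22, 31) [[393, 134], [412, 104], [418, 109], [399, 138]]
```

View pics/c1.png

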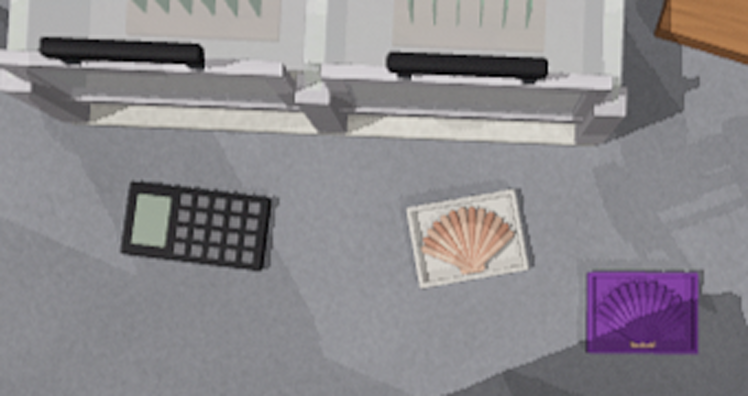

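View pics/c2.png

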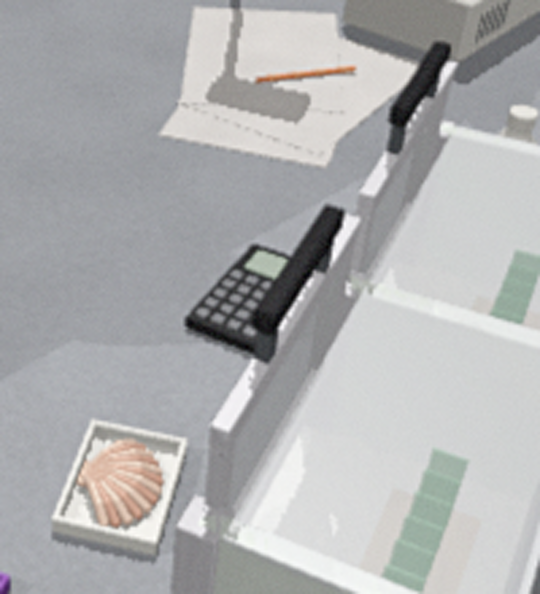

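The crops confirm it: the white tray with the ribbed shell (crop 468,238) is in front of the right bay and the calculator (crop 197,225) is in front of the left. The right sash therefore goes up and the left one down.

```bash
python3 - <<'E'
from h import *
R=tri(("top0",292,110.1),("scene0",360.8,188.2));L=tri(("top0",135.5,103.6),("scene0",406,120.5))
print(R,L,np.linalg.norm(R[0]-L[0]))
print("dist hor",np.linalg.norm((R[0]-L[0])[:2]))
for n,z,a,b in(("R",R[0][2],(256,108.5),(328,111.5)),("L",L[0][2],(99,102.5),(172,105.5))):
    A=onz("top0",*a,z);B=onz("top0",*b,z);d=A-B;print(n,A,B,np.linalg.norm(d),"bar yaw from +y",np.arctan2(-d[0],d[1]))
s=onz("top0",293,188,.01);c=onz("top0",170,183,.007);s2=onz("scene0",296,270,.01);print(s,s2,c,np.linalg.norm((s-R[0])[:2]),np.linalg.norm((s-L[0])[:2]))
d=(L[0]-R[0]);print("hood yaw",np.arctan2(-d[0],d[1]))
from scipy.spatial.transform import Rotation as Ro
print(Ro.from_euler("xyz",robot.get_obs()["ee_rot"]).as_matrix().round(3))
E
```

```text
(array([ 0.54560825, -0.07220528,  0.27350196]), [np.float64(0.00011120396250827143), np.float64(0.00011120396250843366)]) (array([0.55073878, 0.20592121, 0.27295166]), [np.float64(0.0006358064021216137), np.float64(0.0006358064021217425)]) 0.278174348394309
dist hor 0.2781738040608253
R [ 0.54688225 -0.00830912  0.27350196] [ 0.54490314 -0.13599459  0.27350196] 0.12770080837498118 bar yaw from +y -0.015498644461213018
L [0.55036893 0.27044656 0.27295166] [0.54843446 0.14081674 0.27295166] 0.12964425298664892 bar yaw from +y -0.014921935922730306
[ 0.42820514 -0.08070337  0.01      ] [ 0.43058936 -0.08149167  0.01      ] [0.43254154 0.20591901 0.007     ] 0.11771026817228394 0.3117180502874076
hood yaw -0.018444672546259765
[[ 0.36  -0.     0.933]
 [-0.933  0.002  0.36 ]
 [-0.002 -1.     0.   ]]
```

The bars measure 278.2 mm apart (278 expected), lengths are 128 and 130 mm (130 expected), and both sit at z ≈ 0.273. The shell is 118 mm from the right bar and 312 mm from the left, so the figures agree. I'll go up first, then over the right bar.

```bash
python3 -m handwheel '[{"delta_pos":[0,-40,0],"yaw":0},{"delta_pos":[0,-85,0],"yaw":0},{"delta_pos":[0,-130,0],"yaw":0},{"delta_pos":[0,-180,0],"yaw":0},{"delta_pos":[0,-180,0],"yaw":0}]' 0
python3 -m handwheel '[{"delta_pos":[-20,0,34],"yaw":-0.08},{"delta_pos":[-45,0,77],"yaw":-0.2},{"delta_pos":[-70,0,120],"yaw":-0.32},{"delta_pos":[-95,0,162],"yaw":-0.44},{"delta_pos":[-120,0,204],"yaw":-0.56},{"delta_pos":[-145,0,246],"yaw":-0.68},{"delta_pos":[-170,0,288],"yaw":-0.8},{"delta_pos":[-195,0,330],"yaw":-0.92},{"delta_pos":[-220,0,372],"yaw":-1.03},{"delta_pos":[-245,0,414],"yaw":-1.12},{"delta_pos":[-268,0,453],"yaw":-1.187},{"delta_pos":[-286,0,483],"yaw":-1.187}]'
python3 -m handwheel '[{"delta_pos":[0,0,0],"yaw":0},{"delta_pos":[0,0,0],"yaw":0},{"delta_pos":[0,0,0],"yaw":0}]'
```

```text
time: 0.65
tool_pos: [0.1983, -0.515, 0.3582]
ee_rot: [-1.572, -0.015, -1.203]
wrist_force: [0.1, -0.7, 0.8]
width: 0.0941
time: 1.85
tool_pos: [0.5466, -0.0702, 0.348]
ee_rot: [-1.57, 0.002, -0.013]
wrist_force: [-0.0, -0.4, -0.4]
width: 0.0942
time: 2.15
tool_pos: [0.5451, -0.0735, 0.3493]
ee_rot: [-1.571, 0.001, -0.017]
wrist_force: [0.0, 0.1, -0.7]
width: 0.0941
```

```bash
python3 - <<'E'
from h import *
a=snap("scene","s1");b=snap("wrist","w1")
cv2.imwrite("pics/sw1.png",np.hstack([cv2.resize(a,(400,300)),cv2.resize(b,(400,300))]))
E
```

```text
(no output)
```

View pics/sw1.png

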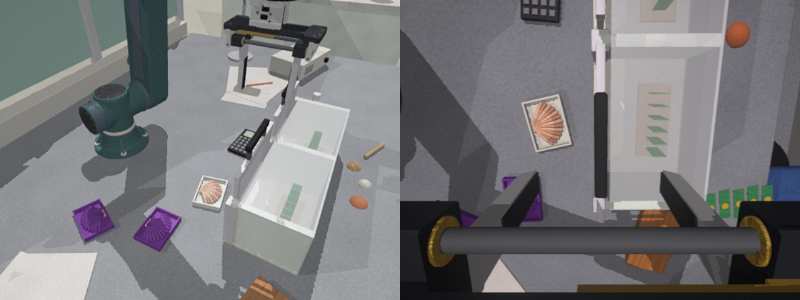

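The jaws (wrist view, fingers at about (515,200) and (690,200)) straddle the bar line at x ≈ 601, and the jaw axis is square to it. I'll descend 95 mm, so the TCP sits 19 mm below the bar centre, and then close.

```bash
python3 -m handwheel '[{"delta_pos":[0,25,0],"yaw":0},{"delta_pos":[0,50,0],"yaw":0},{"delta_pos":[0,75,0],"yaw":0},{"delta_pos":[0,95,0],"yaw":0},{"delta_pos":[0,95,0],"yaw":0},{"delta_pos":[0,95,0],"yaw":0}]'
python3 -m handwheel '[{"delta_pos":[0,0,0],"yaw":0},{"delta_pos":[0,0,0],"yaw":0},{"delta_pos":[0,0,0],"yaw":0},{"delta_pos":[0,0,0],"yaw":0},{"delta_pos":[0,0,0],"yaw":0},{"delta_pos":[0,0,0],"yaw":0},{"delta_pos":[0,0,0],"yaw":0},{"delta_pos":[0,0,0],"yaw":0},{"delta_pos":[0,0,0],"yaw":0},{"delta_pos":[0,0,0],"yaw":0}]' 255
```

```text
time: 2.85
tool_pos: [0.5452, -0.0735, 0.2552]
ee_rot: [-1.571, -0.0, -0.017]
wrist_force: [-0.1, -0.7, 0.1]
width: 0.094
time: 3.85
tool_pos: [0.5456, -0.0727, 0.2545]
ee_rot: [-1.571, 0.0, -0.016]
wrist_force: [0.0, -0.0, -0.3]
width: 0.0176
```

Gripped at 17.6 mm (the bar is 16 mm thick). Lifting 43 mm.

```bash
python3 -m handwheel '[{"delta_pos":[0,-5,0],"yaw":0},{"delta_pos":[0,-11,0],"yaw":0},{"delta_pos":[0,-18,0],"yaw":0},{"delta_pos":[0,-25,0],"yaw":0},{"delta_pos":[0,-32,0],"yaw":0},{"delta_pos":[0,-38,0],"yaw":0},{"delta_pos":[0,-43,0],"yaw":0},{"delta_pos":[0,-43,0],"yaw":0},{"delta_pos":[0,-43,0],"yaw":0}]'
```

```text
time: 4.75
tool_pos: [0.5456, -0.0727, 0.2975]
ee_rot: [-1.571, 0.0, -0.016]
wrist_force: [0.1, -0.6, 0.2]
width: 0.0005
```

Now the width is 0.5 mm, so the fingers were probably still closing and missed or slipped off. I'll look.

```bash
python3 - <<'E'
from h import *
a=snap("scene","s2");b=snap("top","t2");c=snap("wrist","w2")
cv2.imwrite("pics/sw2.png",np.vstack([np.hstack([cv2.resize(a,(400,300)),cv2.resize(b,(400,300))]),np.hstack([cv2.resize(c,(400,300)),cv2.resize(a[20:245,250:550],(400,300))])]))
E
```

```text
(no output)
```

View pics/sw2.png

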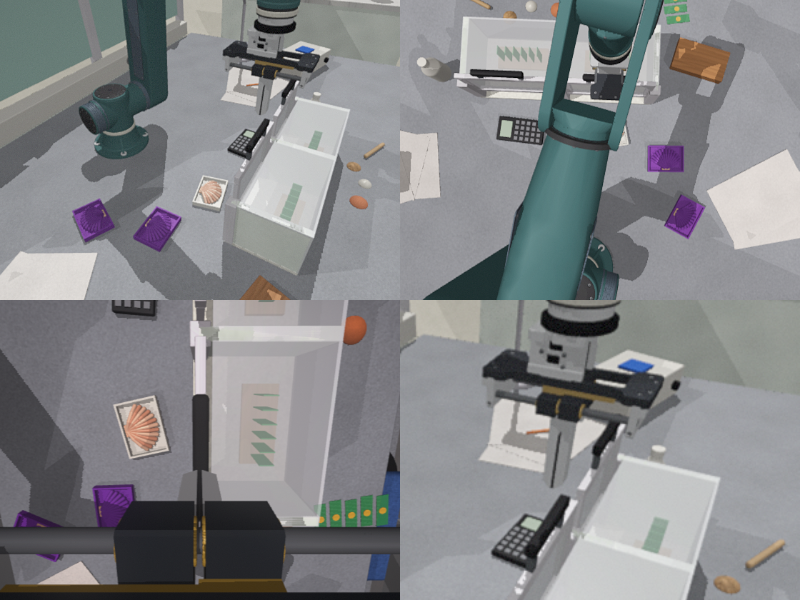

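```bash
python3 - <<'E'
from h import *
a=cv2.imread("pics/s2.png")
p=robot.get_obs();print(p["tool_pos"],p["width"],p["wrist_force"],proj("s2",p["tool_pos"]),proj("s2",[.5456,-.0722,.2735]))
cv2.imwrite("pics/c3.png",cv2.resize(a[80:230,320:470],None,fx=4,fy=4,interpolation=2))
w=cv2.imread("pics/w2.png");print(proj("w2",[.5456,-.0722,.282]),proj("w2",p["tool_pos"]),proj("w2",[.5469,-.0083,.282]))
E
```

```text
[ 0.54543842 -0.07264919  0.29702816] 0.0005135596537428429 [0.74893785 0.12084236 0.694112  ] [362.37909787 177.1455405 ] [360.86185939 188.18902671]
[282.7100982  225.72168454] [282.70083632 233.01511612] [283.29627876 131.70185405]
```

View pics/c3.png

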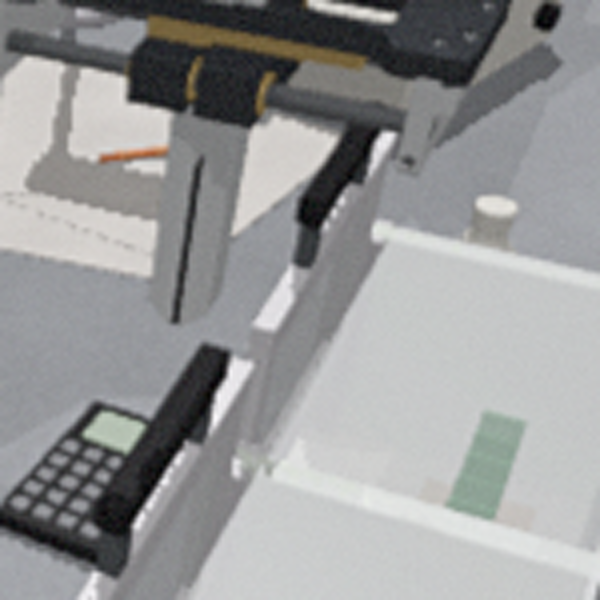

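View pics/w2.png

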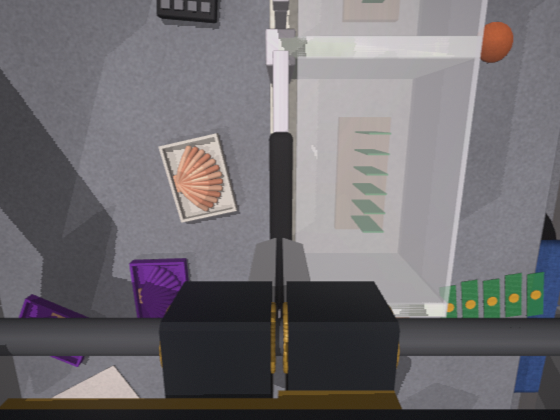

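The bar hasn't moved (still about (361,187) in `scene`). The visible fingertip is at about (364,160), but the reported TCP projects to (362,177). So the real tip looks about 35 mm higher than reported, and the jaws closed above the bar. I'll check that against earlier pictures.

```bash
python3 - <<'E'
from h import *
T0=np.array([.1976,-.5128,.1687]);T1=np.array([.5451,-.0735,.3493])
print("init scene",proj("scene0",T0),"top",proj("top0",T0),"s1",proj("s1",T1))
x=np.array([.36,-.933,0])*.047
for s in(1,-1): print("pads init",proj("scene0",T0+s*x),proj("top0",T0+s*x))
x=np.array([1,-.0165,0])*.047
for s in(1,-1): print("pads s1",proj("s1",T1+s*x))
a=cv2.imread("pics/scene0.png")[180:320,0:140];b=cv2.imread("pics/top0.png")[270:410,420:560];c=cv2.imread("pics/s1.png")[20:160,300:440]
cv2.imwrite("pics/c4.png",cv2.resize(np.hstack([a,b,c]),None,fx=1.9,fy=1.9,interpolation=2))
for f in("scene0","top0","w2"):
    d=np.load(f"pics/{f}.npz");R=cv2.Rodrigues(d["r"])[0];print(f,d["K"][0,0],-R.T@d["t"].ravel())
E
```

```text
init scene [ 27.7369786  339.37418324] top [511.43674836 304.74357506] s1 [366.05615482 150.6497976 ]
pads init [  7.4360438  369.37796103] [533.81617563 296.63745432]
pads init [ 45.72450271 312.78951207] [489.01988209 312.8632567 ]
pads s1 [395.11956613 158.19635328]
pads s1 [338.61771577 143.52517944]
scene0 396.9330200285458 [ 0.68342707 -0.6183781   0.6892148 ]
top0 468.85163859644035 [ 0.34250478 -0.06748735  1.09580576]
w2 344.73338190481223 [ 0.544314   -0.00277123  0.51221058]
```

View pics/c4.png

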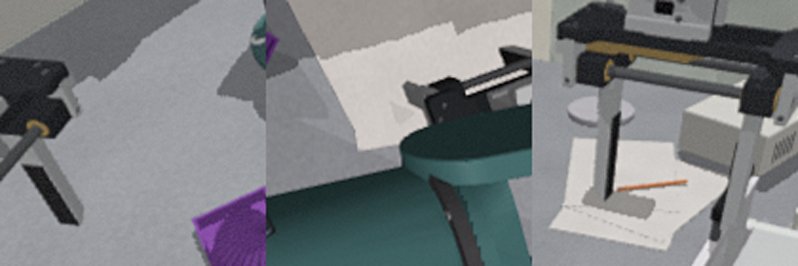

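```bash
python3 - <<'E'
from h import *
print("shell via w2",onz("w2",199,178,.01), "proj of shell",proj("w2",[.4285,-.081,.01]))
# tray corners separations in w2: (160,146)-(219,134)-(236,209)-(183,221)
P=[onz("w2",*c,.016) for c in((160,147),(218,135),(237,210),(182,221))]
print([np.linalg.norm(P[i]-P[i-1]).round(4) for i in range(4)])
Q=[onz("scene0",*c,.016) for c in((285,247),(320,251),(307,293),(271,284))]
print([np.linalg.norm(Q[i]-Q[i-1]).round(4) for i in range(4)])
# fingertip height assuming vertical line over reported xy
for f,T,u,v in(("scene0",(.2144-.0337*2+.0337,-.5566+.0438*2,0),42,297),("s1",(.5451-.047,-.0727),338.5,125),("s2",(.5455,-.0727),364,160.5)):
    zs=np.arange(.1,.45,.001);e=[np.linalg.norm(proj(f,[T[0],T[1],z])-[u,v]) for z in zs];i=np.argmin(e);print(f,zs[i],e[i])
E
```

```text
shell via w2 [ 0.42525799 -0.07905699  0.01      ] proj of shell [201.29998854 179.27436745]
[np.float64(0.1118), np.float64(0.0847), np.float64(0.1114), np.float64(0.0846)]
[np.float64(0.1149), np.float64(0.0826), np.float64(0.1266), np.float64(0.0798)]
scene0 0.2010000000000001 5.5633454985530175
s1 0.38300000000000023 1.9359388267213131
s2 0.3300000000000002 0.9266824847048926
```

In all three `scene` pictures the visible fingertip is about 33 mm above the reported TCP (0.201 vs 0.169, 0.383 vs 0.349, 0.330 vs 0.297). The `scene` camera checks out against the tray and the 278 mm spacing, so the tool offset must be wrong: the fingers really end about 33 mm behind the reported TCP. I'll open, check, and grip with the reported TCP at about 0.222. That clears everything under either reading.

```bash
python3 -m handwheel '[{"delta_pos":[0,0,0],"yaw":0},{"delta_pos":[0,0,0],"yaw":0},{"delta_pos":[0,0,0],"yaw":0},{"delta_pos":[0,0,0],"yaw":0},{"delta_pos":[0,0,0],"yaw":0},{"delta_pos":[0,0,0],"yaw":0},{"delta_pos":[0,0,0],"yaw":0},{"delta_pos":[0,0,0],"yaw":0},{"delta_pos":[0,0,0],"yaw":0},{"delta_pos":[0,0,0],"yaw":0},{"delta_pos":[0,0,0],"yaw":0},{"delta_pos":[0,0,0],"yaw":0}]' 0
python3 -m handwheel '[{"delta_pos":[0,15,0],"yaw":0},{"delta_pos":[0,30,0],"yaw":0},{"delta_pos":[0,45,0],"yaw":0},{"delta_pos":[0,60,0],"yaw":0},{"delta_pos":[0,75,0],"yaw":0},{"delta_pos":[0,75,0],"yaw":0},{"delta_pos":[0,75,0],"yaw":0}]'
python3 - <<'E'
from h import *
a=snap("scene","s3")
cv2.imwrite("pics/c5.png",cv2.resize(a[80:230,300:450],None,fx=4,fy=4,interpolation=2))
E
```

```text
time: 6.1
tool_pos: [0.5456, -0.0727, 0.2976]
ee_rot: [-1.571, -0.0, -0.016]
wrist_force: [0.3, 0.2, -0.1]
width: 0.0923
time: 6.8
tool_pos: [0.5455, -0.0727, 0.2227]
ee_rot: [-1.571, 0.0, -0.016]
wrist_force: [0.2, 0.2, 0.2]
width: 0.0941
```

View pics/c5.png

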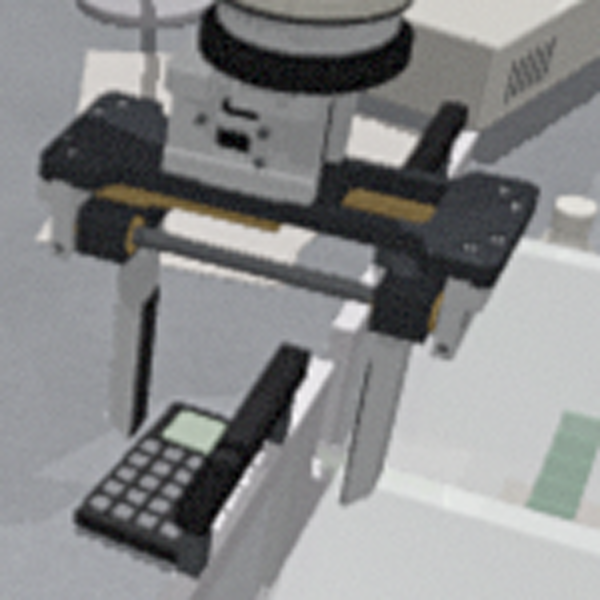

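The tips, at crop (130,433) and (352,503), now straddle the bar with their midpoint about 9 px (19 mm) below the bar centre, as intended. Closing for longer this time.

```bash
python3 -m handwheel '[{"delta_pos":[0,0,0],"yaw":0},{"delta_pos":[0,0,0],"yaw":0},{"delta_pos":[0,0,0],"yaw":0},{"delta_pos":[0,0,0],"yaw":0},{"delta_pos":[0,0,0],"yaw":0},{"delta_pos":[0,0,0],"yaw":0},{"delta_pos":[0,0,0],"yaw":0},{"delta_pos":[0,0,0],"yaw":0},{"delta_pos":[0,0,0],"yaw":0},{"delta_pos":[0,0,0],"yaw":0},{"delta_pos":[0,0,0],"yaw":0},{"delta_pos":[0,0,0],"yaw":0}]' 255
python3 -m handwheel '[{"delta_pos":[0,0,0],"yaw":0},{"delta_pos":[0,0,0],"yaw":0},{"delta_pos":[0,0,0],"yaw":0}]'
```

```text
time: 8.05
tool_pos: [0.5467, -0.0727, 0.2225]
ee_rot: [-1.571, -0.002, -0.016]
wrist_force: [4.4, -0.7, -1.3]
width: 0.0155
time: 8.35
tool_pos: [0.5466, -0.0727, 0.2226]
ee_rot: [-1.571, -0.002, -0.016]
wrist_force: [5.5, -0.6, -2.5]
width: 0.0155
```

Held at 15.5 mm, stable, with a small side force (5 N, bar about 1.5 mm ahead). Lifting.

```bash
python3 -m handwheel '[{"delta_pos":[1,-4,0],"yaw":0},{"delta_pos":[1,-9,0],"yaw":0},{"delta_pos":[1,-15,0],"yaw":0},{"delta_pos":[1,-21,0],"yaw":0},{"delta_pos":[1,-27,0],"yaw":0},{"delta_pos":[1,-33,0],"yaw":0},{"delta_pos":[1,-38,0],"yaw":0},{"delta_pos":[1,-42,0],"yaw":0},{"delta_pos":[1,-42,0],"yaw":0},{"delta_pos":[1,-42,0],"yaw":0}]'
```

```text
time: 9.35
tool_pos: [0.5466, -0.0727, 0.2658]
ee_rot: [-1.571, -0.001, -0.016]
wrist_force: [2.4, -0.1, -3.5]
width: 0.0161
```

```bash
python3 - <<'E'
from h import *
a=snap("scene","s4")
cv2.imwrite("pics/c6.png",cv2.resize(a[60:210,300:450],None,fx=4,fy=4,interpolation=2))
E
```

```text
(no output)
```

View pics/c6.png

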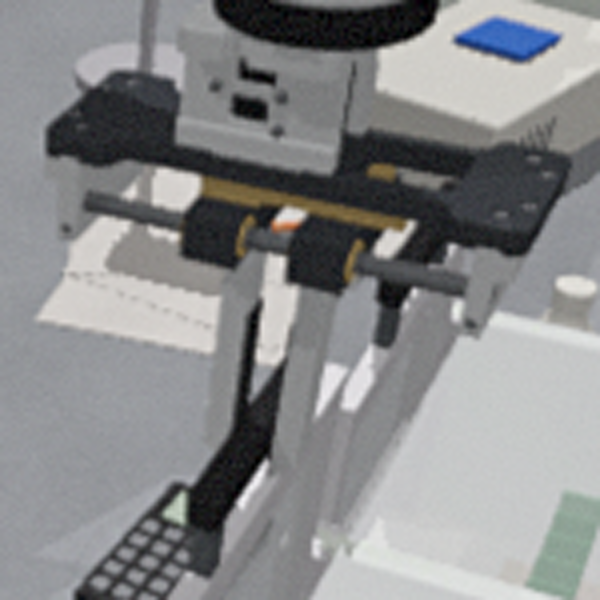

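The near bar end rose about 20 px (43 mm), so the sash followed and the bar is at about 0.316. Releasing, retracting up and moving 278 mm along +y to the left bar.

```bash
python3 -m handwheel '[{"delta_pos":[0,0,0],"yaw":0},{"delta_pos":[0,0,0],"yaw":0},{"delta_pos":[0,0,0],"yaw":0},{"delta_pos":[0,0,0],"yaw":0},{"delta_pos":[0,0,0],"yaw":0},{"delta_pos":[0,0,0],"yaw":0},{"delta_pos":[0,0,0],"yaw":0},{"delta_pos":[0,0,0],"yaw":0},{"delta_pos":[0,0,0],"yaw":0},{"delta_pos":[0,0,0],"yaw":0},{"delta_pos":[0,0,0],"yaw":0},{"delta_pos":[0,0,0],"yaw":0}]' 0
python3 -m handwheel '[{"delta_pos":[0,-15,0],"yaw":0},{"delta_pos":[0,-35,0],"yaw":0},{"delta_pos":[0,-60,0],"yaw":0},{"delta_pos":[0,-80,0],"yaw":0},{"delta_pos":[0,-80,0],"yaw":0},{"delta_pos":[0,-80,0],"yaw":0}]'
python3 - <<'E'
from h import *
a=snap("scene","s5")
cv2.imwrite("pics/c7.png",cv2.resize(a[60:260,270:470],None,fx=3,fy=3,interpolation=2))
E
```

```text
time: 10.6
tool_pos: [0.5466, -0.0727, 0.2646]
ee_rot: [-1.571, 0.0, -0.016]
wrist_force: [0.1, -0.1, 0.4]
width: 0.094
time: 11.2
tool_pos: [0.5468, -0.0727, 0.3444]
ee_rot: [-1.571, -0.0, -0.016]
wrist_force: [1.4, -0.5, 0.2]
width: 0.0942
```

View pics/c7.png

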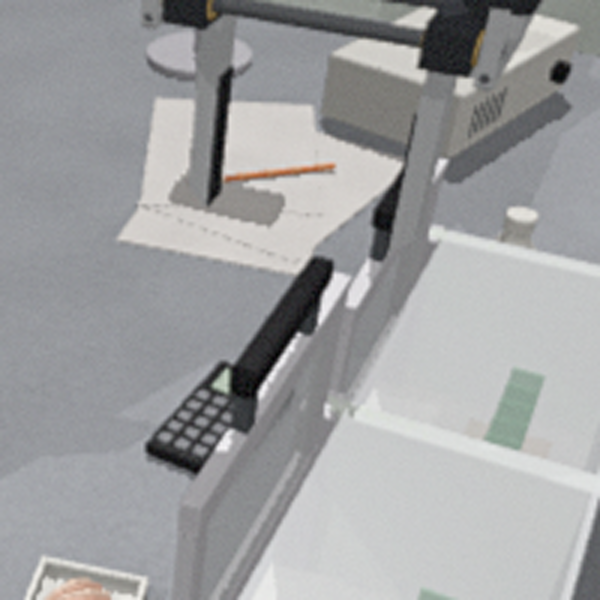

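```bash
python3 - <<'E'
from h import *
for z in (.305,.31,.315,.32):print(z,proj("s5",[.5466,-.0722,z]))
im=cv2.imread("pics/s5.png");m=(im.max(2)<50).astype(np.uint8)*255;k=np.zeros_like(m);k[143:205,343:383]=m[143:205,343:383]
c=max(cv2.findContours(k,0,1)[0],key=cv2.contourArea);print(cv2.minAreaRect(c))
E
python3 -m handwheel '[{"delta_pos":[0,0,25],"yaw":0},{"delta_pos":[0,0,65],"yaw":0},{"delta_pos":[0,0,110],"yaw":0},{"delta_pos":[0,0,155],"yaw":0},{"delta_pos":[0,0,200],"yaw":0},{"delta_pos":[0,0,240],"yaw":0},{"delta_pos":[0,0,265],"yaw":0},{"delta_pos":[0,0,278],"yaw":0},{"delta_pos":[0,0,278],"yaw":0},{"delta_pos":[0,0,278],"yaw":0},{"delta_pos":[0,0,278],"yaw":0}]'
python3 - <<'E'
from h import *
b=snap("wrist","w3")
E
```

```text
0.305 [363.72891015 173.29410584]
0.31 [364.10855339 170.81908473]
0.315 [364.49192343 168.31976745]
0.32 [364.87907539 165.79579446]
((363.4115905761719, 168.94009399414062), (11.403913497924805, 53.81472396850586), 34.114471435546875)
time: 12.35
tool_pos: [0.5512, 0.2038, 0.3445]
ee_rot: [-1.571, 0.0, -0.018]
wrist_force: [0.6, 0.2, -0.1]
width: 0.094
```

View pics/w3.png

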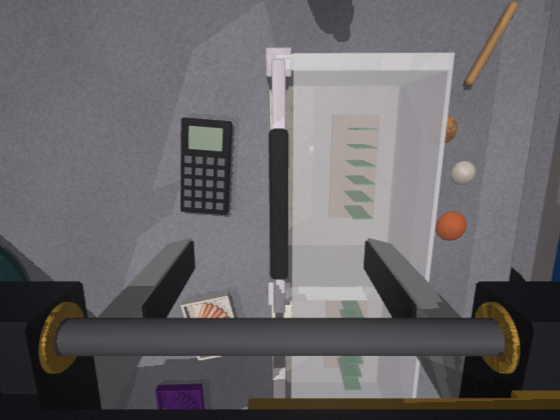

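The right bar is at z ≈ 0.314 (needs over 0.303). For the left bay, the bar at wrist pixel x ≈ 279 is midway between the fingers (192 and 366). Descending 122 mm and gripping.

```bash
python3 -m handwheel '[{"delta_pos":[0,25,0],"yaw":0},{"delta_pos":[0,55,0],"yaw":0},{"delta_pos":[0,80,0],"yaw":0},{"delta_pos":[0,105,0],"yaw":0},{"delta_pos":[0,122,0],"yaw":0},{"delta_pos":[0,122,0],"yaw":0},{"delta_pos":[0,122,0],"yaw":0}]'
python3 -m handwheel '[{"delta_pos":[0,0,0],"yaw":0},{"delta_pos":[0,0,0],"yaw":0},{"delta_pos":[0,0,0],"yaw":0},{"delta_pos":[0,0,0],"yaw":0},{"delta_pos":[0,0,0],"yaw":0},{"delta_pos":[0,0,0],"yaw":0},{"delta_pos":[0,0,0],"yaw":0},{"delta_pos":[0,0,0],"yaw":0},{"delta_pos":[0,0,0],"yaw":0},{"delta_pos":[0,0,0],"yaw":0},{"delta_pos":[0,0,0],"yaw":0},{"delta_pos":[0,0,0],"yaw":0}]' 255
python3 -m handwheel '[{"delta_pos":[0,0,0],"yaw":0},{"delta_pos":[0,0,0],"yaw":0},{"delta_pos":[0,0,0],"yaw":0}]'
```

```text
time: 13.1
tool_pos: [0.5513, 0.2044, 0.2231]
ee_rot: [-1.571, -0.0, -0.017]
wrist_force: [0.4, -0.0, 0.3]
width: 0.0939
time: 14.3
tool_pos: [0.5508, 0.2053, 0.2225]
ee_rot: [-1.571, 0.001, -0.016]
wrist_force: [-1.1, -0.2, 1.5]
width: 0.0155
time: 14.6
tool_pos: [0.5508, 0.2053, 0.2225]
ee_rot: [-1.571, 0.001, -0.016]
wrist_force: [-1.9, -0.0, 0.6]
width: 0.0157
```

Gripped. Lowering 62 mm, just short of the stop.

```bash
python3 -m handwheel '[{"delta_pos":[0,4,0],"yaw":0},{"delta_pos":[0,11,0],"yaw":0},{"delta_pos":[0,18,0],"yaw":0},{"delta_pos":[0,26,0],"yaw":0},{"delta_pos":[0,34,0],"yaw":0},{"delta_pos":[0,42,0],"yaw":0},{"delta_pos":[0,49,0],"yaw":0},{"delta_pos":[0,55,0],"yaw":0},{"delta_pos":[0,59,0],"yaw":0},{"delta_pos":[0,62,0],"yaw":0},{"delta_pos":[0,62,0],"yaw":0},{"delta_pos":[0,62,0],"yaw":0}]'
```

```text
time: 15.8
tool_pos: [0.5508, 0.2052, 0.1596]
ee_rot: [-1.571, 0.001, -0.016]
wrist_force: [-2.7, 0.2, -1.1]
width: 0.0157
```

Went down 63 mm with no contact at the stop, and the grip is intact. Release, retract and check.

```bash
python3 -m handwheel '[{"delta_pos":[0,0,0],"yaw":0},{"delta_pos":[0,0,0],"yaw":0},{"delta_pos":[0,0,0],"yaw":0},{"delta_pos":[0,0,0],"yaw":0},{"delta_pos":[0,0,0],"yaw":0},{"delta_pos":[0,0,0],"yaw":0},{"delta_pos":[0,0,0],"yaw":0},{"delta_pos":[0,0,0],"yaw":0},{"delta_pos":[0,0,0],"yaw":0},{"delta_pos":[0,0,0],"yaw":0},{"delta_pos":[0,0,0],"yaw":0},{"delta_pos":[0,0,0],"yaw":0}]' 0
python3 -m handwheel '[{"delta_pos":[0,-20,0],"yaw":0},{"delta_pos":[0,-60,0],"yaw":0},{"delta_pos":[0,-105,0],"yaw":0},{"delta_pos":[0,-150,0],"yaw":0},{"delta_pos":[0,-180,0],"yaw":0},{"delta_pos":[0,-180,0],"yaw":0},{"delta_pos":[0,-180,0],"yaw":0},{"delta_pos":[0,-180,0],"yaw":0}]'
python3 - <<'E'
from h import *
a=snap("scene","s6");b=snap("top","t6");c=snap("wrist","w6")
cv2.imwrite("pics/c8.png",np.vstack([np.hstack([cv2.resize(a[40:260,270:490],(400,300)),cv2.resize(b,(400,300))]),np.hstack([cv2.resize(c,(400,300)),cv2.resize(a,(400,300))])]))
cv2.imwrite("pics/c9.png",cv2.resize(a[90:290,270:470],None,fx=3,fy=3,interpolation=2))
E
```

```text
time: 17.0
tool_pos: [0.5511, 0.2052, 0.1606]
ee_rot: [-1.571, -0.0, -0.016]
wrist_force: [-0.0, -0.3, 0.2]
width: 0.0936
time: 17.8
tool_pos: [0.5506, 0.2051, 0.3382]
ee_rot: [-1.572, 0.004, -0.016]
wrist_force: [0.4, -0.6, 0.2]
width: 0.0941
```

View pics/c8.png

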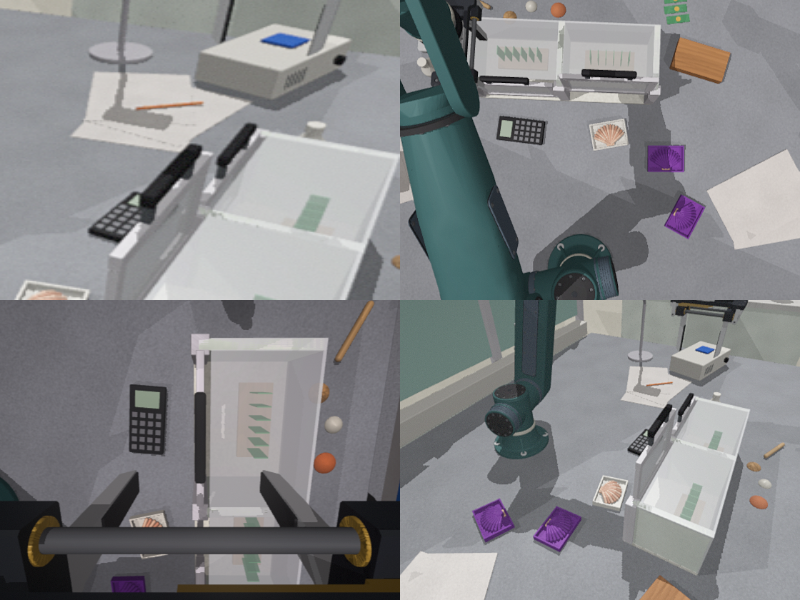

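View pics/c9.png

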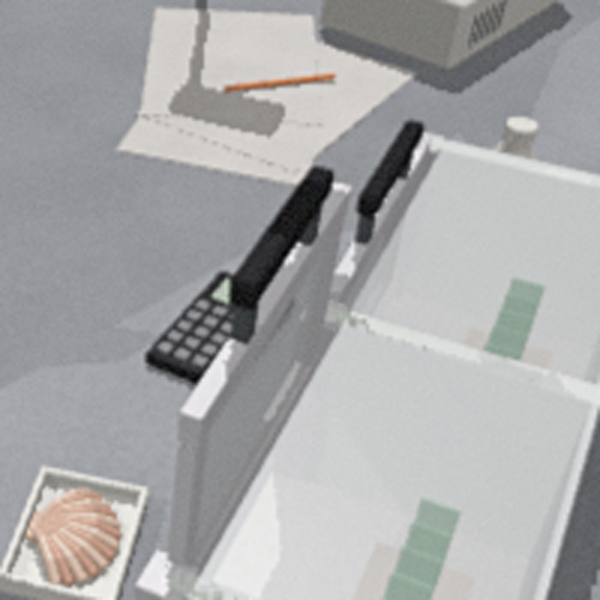

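The right sash is up (bar at crop (282,235)), the left is down (bar at (391,167)), and the tray and calculator look undisturbed. Now for the numbers.

```bash
python3 - <<'E'
from h import *
def rect(f,roi,th=50):
    im=cv2.imread(f"pics/{f}.png");m=(im.max(2)<th).astype(np.uint8)*255;x0,y0,x1,y1=roi;k=np.zeros_like(m);k[y0:y1,x0:x1]=m[y0:y1,x0:x1]
    c=max(cv2.findContours(k,0,1)[0],key=cv2.contourArea);return cv2.minAreaRect(c)
tR=rect("t6",(245,90,335,115));sR=rect("s6",(345,145,382,205));tL=rect("t6",(112,100,185,120));sL=rect("s6",(386,128,414,163))
print(tR,sR,tL,sL,sep="\n")
print("R",tri(("t6",*tR[0]),("s6",*sR[0])),"L",tri(("t6",*tL[0]),("s6",400.3,145.3)))
for f in("top0","t6"):
    im=cv2.imread(f"pics/{f}.png")
    k=cv2.cvtColor(im,cv2.COLOR_BGR2HSV);m=cv2.inRange(k,(3,60,90),(22,255,255));m[:160]=0;m[215:]=0;m[:,:255]=0;m[:,325:]=0
    M=cv2.moments(m,True);u=(M["m10"]/M["m00"],M["m01"]/M["m00"])
    r=rect(f,(130,155,210,208));print(f,"shell",onz(f,*u,.02),"calc",onz(f,*r[0],.014))
E
```

```text
((292.44805908203125, 103.98063659667969), (75.26946258544922, 12.097818374633789), 2.009553909301758)
((363.4115905761719, 168.94009399414062), (11.403913497924805, 53.81472396850586), 34.114471435546875)
((145.95187377929688, 112.10660552978516), (68.28331756591797, 9.773375511169434), 2.4895527362823486)
((399.9230651855469, 146.11537170410156), (7.21110200881958, 35.22346115112305), 33.690067291259766)
R (array([ 0.54564536, -0.07263652,  0.31383799]), [np.float64(0.0005686555920573656), np.float64(0.0005686555920575907)]) L (array([0.55026265, 0.2058894 , 0.21053717]), [np.float64(0.0002631345076909022), np.float64(0.000263134507690752)])
top0 shell [ 0.42778393 -0.07925008  0.02      ] calc [0.43346282 0.2061949  0.014     ]
t6 shell [ 0.42799038 -0.07899793  0.02      ] calc [0.43393564 0.2060508  0.014     ]
```

The right bar is at 0.314 (needs over 0.303), the left at 0.2105 (needs under 0.220), and the shell and calculator have moved less than 1 mm. The arm is clear of everything, so I'll let it settle and hand in.

```bash
python3 -m handwheel '[{"delta_pos":[0,0,0],"yaw":0},{"delta_pos":[0,0,0],"yaw":0},{"delta_pos":[0,0,0],"yaw":0}]'
python3 -c "
from bench import robot
print(robot.close_job())"
```

```text
time: 18.25
tool_pos: [0.551, 0.2052, 0.3404]
ee_rot: [-1.571, 0.0, -0.016]
wrist_force: [0.3, 0.1, 0.2]
width: 0.0942
the job is handed in; nothing more can be done
None
```

The job is handed in at 18.25 s. The right sash, behind the white shell tray, is raised, and the left sash is lowered. `close_job()` gives no verdict, so the results below are my own measurements.

| Check | Measured | Needed |
|---|---|---|
| Right bar height | 314 mm | over 303 mm |
| Left bar height | 210.5 mm | under 220 mm |
| Shell movement | under 1 mm | under 25 mm |
| Calculator movement | under 1 mm | under 25 mm |

- **Arm at hand-in:** it was clear above the hood with the gripper open and about 0 N at the wrist.
- **First grasp failed:** the jaws closed just above the right bar. In the scene camera the fingertips are about 33 mm higher than the reported TCP, which disagrees with the stated tool frame. I allowed for that offset and both later grips held.
- **Stops not touched:** I set both sashes by measured travel, not by driving them into the stops. By the camera they are about 4 mm short of the upper stop and 2.5 mm short of the lower one.

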